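# Put the blue gear model away under the low shelf

### The arm

A 7-joint arm with a two-finger parallel gripper is mounted at the origin on the work surface. World frame = base frame: x ahead of the robot, y to its left, z up, the work surface at z = 0. Lengths are in m, angles in rad, forces in N, time in s.
With the tool pointing down it reaches from about 0.35 to 0.9 m from the base axis. Payload 8.1 kg.
Tool frame: the origin (TCP) lies between the finger pads; the fingertips stand 22 mm ahead of it and the grasp point (between the pads) lies 3 mm ahead of it; z points along the fingers, x is the direction in which the jaws open and shut, and the axes are right-handed (so a half turn about z gives the same grasp; the last joint's range is limited). The gripper opens to 92 mm and grips with 3 to 60 N. Pads are 19 mm wide; open, the fingers measure 130 mm over their backs; the gripper's body (75 mm by 190 mm) begins 47 mm behind the grasp point.
Start: joints at [-1.409, 0.434, 0.025, 1.573, -0.012, 1.134, -0.075], TCP at [0.164, 0.603, 0.249] pointing down, gripper open.
Joint ranges: [-2.62, 2.62], [-0.44, 2.09], [-1.27, 1.32], [0.08, 2.57], [-1.32, 4.46], [0.12, 2], [-2.74, 2.74]. Speed limits (rad/s): [2.22, 2.22, 3.01, 3.01, 3.14, 3.14, 3.14].

### API

Orientations are given as a rotation vector (axis times angle).
In Python, from cell import arm, vision, order gives the robot as it stands.
- The arm moves only by the tool apply_moves, never from a script. Its argument "commands" is a list of rows, each a list of 6 numbers: the shift along the tool's x, y, z in cm, then the turn, a rotation vector about the tool's x, y, z in rad. A call has 1 to 5 rows; each row shifts and turns the commanded pose from where the row before left it, along the tool's axes as they then stand; what a row does not reach is not made up. A row lasts 1/10 s, in which the tool goes at most 50 mm and 8.59 degrees, less where a joint would pass 70% of its speed; a pose out of reach is approached as far as the arm can. A call with a gripper value outside its range is refused whole. "claw" is the closure, from -1 (fully open) to 1 (shut), so that 0 is half open, set as the call begins (left out, the last holds). The fingers move at their own pace and stop on an object; "newtons" is the grip in N (left out, the last holds). Time passes only in rows, so rows that do not move let the fingers close. It gives the time, the measured TCP pose, the force and the opening at its end, in the units of the state.
- arm.observe(): the state, without advancing time (a new reading comes with each control period).
- vision.get_image(name): name is "scene" or "top" or "wrist"; returns (picture, depth): 400x640x3 uint8, red, green, blue; 400x640 float32, m along the optical axis (not along the pixel's ray), 0 where there is no reading.
- vision.get_calibration(name): a dict with "K" (3x3 intrinsics, pixels), "D" ([k1, k2, p1, p2, k3] as OpenCV has them; the pictures are not rectified), "R" (3x3) and "t" (3): a world point X has camera coordinates R X + t. Camera axes: x right, y down, z forward; pixel columns grow to the right and rows downward; lengths in m; the calibration is good to about 2 mm. A picture is of the moment at which its call begins: read the wrist's pose just before it. get_calibration takes no time and is no camera call; for the wrist camera it gives the pose at the moment of the call.
- order.sign_off(): hands the job in, once; it reports no verdict.
The state is a dict: "clock": time; "joints": joint angles; "dq": joint speeds; "joint_efforts": joint torques, N m; "position": TCP position; "ee_rot": TCP orientation; "force": force on the tool from outside, world axes, zero at the start; "ft_torque": the same for the moment, N m; "width": opening from 0.0 (shut) to 1.0 (fully open).
Only numpy, scipy, OpenCV 4.12 (cv2) and the standard library are available. Lean on these libraries where they do the work, as an engineer would, in place of code of your own. Each camera call takes 0.05 s, during which the arm holds its last target.

### The job

Take the low gear model with the big blue wheel by its black handle and slide it along the bench, handle trailing, in under the low cream shelf, squarely and about midway between the legs, until its whole white base is under the board and only the handle sticks out in front. Do not knock the shelf with the model or the gripper, and leave the low model with the red wheel where it stands.

Things in the scene. Friction and masses are not known exactly. Their poses are not given: they have to be found in the camera images.
- blue_centre (a point): Low gear model with big blue wheel and small white pinion, to be put away: middle of its white base plate (110 mm along x, 96 along y, 10 high, loose on the bench), 23 mm above the bench. Highest part 46 mm above the bench. A black bar handle sticks out towards its -x. About 0.3 kg, mostly in the base: slides easily, but its weight is too far from the handle to lift it level
- blue_handle (a point): Grip point on that model's black bar handle, 125 mm from its centre along its -x, 70 mm in front of the base plate's front edge, 23 mm above the bench. Bar 14 mm thick (y), upright-sided, 5 to 41 mm above the bench; it projects 85 mm from the base, so 15 mm lie beyond this point. Same axes as the model: x points from the handle to the wheel
- shelf_front (a point): Middle of the front lower edge of the low cream shelf's board (fixed; underside 72 mm above the bench, 14 thick, 270 wide in y, 160 deep). x points level inwards under the board, z up. 18 mm square legs at the corners, 234 mm clear between them; open at the back. Two upright models 90 mm tall stand fixed on the board from 50 mm behind its front edge
- red_centre (a point): Centre of the other low gear model, with a big red wheel and a small yellow pinion, otherwise the same shape as the blue one; same point, axes and handle. It must stay where it is
Not all that is in view belongs to the job. Leave any purple look-alike of the part that bears blue_centre alone.

How it is judged:
By the outcome, as a careful person would: the job done as asked, in the order asked, and still so for the second after the job is handed in, with the robot touching nothing.
It also fails if it takes over 48 s, if anything falls off the work surface, if the arm or the gripper's body presses on something with over 40 N, if the wrist force passes 120 N, or if a joint passes its speed limit or range.

## Working session

There is one attempt and no reset: what is moved stays moved. The work goes in short steps, Python scripts to look and compute and a tool call to move; the robot and the scene stay as the last step left them, time stands still between calls to the robot, and variables do not carry over. Pictures are saved under pics/ and viewed, and the job is handed in when it is done.

Besides the shell and the picture viewer there is one more tool, called after "Request:" as name([rows], argument=value, ...), one row to a line, values as JSON. apply_moves: Moves the arm, as the interface text tells. Its arguments: {"type":"object","properties":{"commands":{"type":"array","items":{"type":"array","items":{"type":"number"}}},"claw":{"type":"number"},"newtons":{"type":"number"}},"required":["commands"]}

```bash
ls; mkdir -p pics; cat > h.py <<'E'
import numpy as np, cv2
from cell import arm, vision, order
def snap(n,f):
    im,d=vision.get_image(n); c=vision.get_calibration(n)
    cv2.imwrite(f'pics/{f}.png',im[:,:,::-1]); np.savez(f'pics/{f}.npz',im=im,d=d,**{k:np.array(c[k]) for k in 'KDRt'})
    return im,d,c
def load(f): z=np.load(f'pics/{f}.npz'); return z['im'],z['d'],z
def plane(c,uv,z):
    p=cv2.undistortPoints(np.array(uv,float).reshape(-1,1,2),np.array(c['K']),np.array(c['D']))[:,0]
    R=np.array(c['R']);t=np.array(c['t']).ravel()
    d=np.c_[p,np.ones(len(p))]@R; o=-R.T@t
    s=(np.reshape(z,(-1,))-o[2])/d[:,2]
    return o+d*s[:,None]
def cloud(c,d):
    v,u=np.mgrid[0:400,0:640]; p=cv2.undistortPoints(np.c_[u.ravel(),v.ravel()].astype(float).reshape(-1,1,2),np.array(c['K']),np.array(c['D']))[:,0]
    P=np.c_[p,np.ones(len(p))]*d.reshape(-1,1)
    return ((P-np.array(c['t']).ravel())@np.array(c['R'])).reshape(400,640,3)
E
python3 - <<'E'
from h import *
s=arm.observe();print(s)
snap('scene','s0');snap('top','t0')
E
```

```text
pics
{'clock': 0.0, 'joints': array([-1.40860747,  0.43521427,  0.02495746,  1.57410472, -0.01159596,
        1.1340387 , -0.07507474]), 'dq': array([ 0.00034539,  0.00014509, -0.0009018 ,  0.00114358,  0.00050078,
        0.00258982,  0.00080473]), 'joint_efforts': array([-7.75013905e-05, -6.67828846e+01,  9.85133909e-01, -3.14489615e+01,
       -6.05033920e-02,  4.24109004e-02,  1.60634891e-04]), 'position': array([0.16348242, 0.60272547, 0.24794725]), 'ee_rot': array([ 2.49440676e+00,  1.90805165e+00, -1.87604785e-03]), 'force': array([ 0.25076074, -0.58922237, -0.10575038]), 'ft_torque': array([ 0.02622973, -0.005434  ,  0.04430267]), 'width': 1.002580515825837}
```

View pics/s0.png

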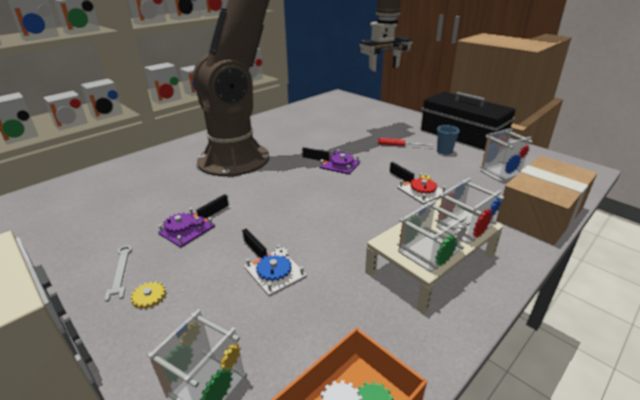

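View pics/t0.png

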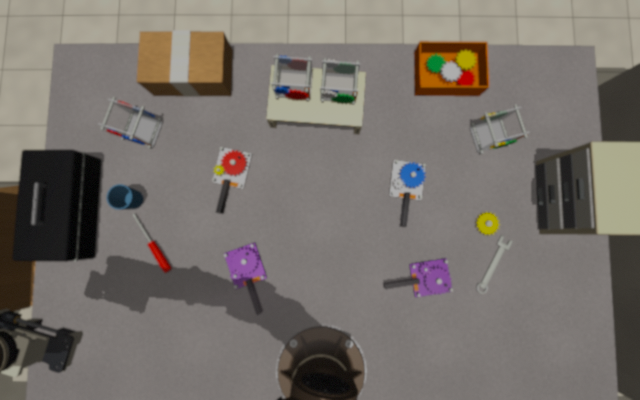

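The top view shows the blue model at (408,180), its handle ending at (404,226), and the shelf front edge from about (267,122) to (362,130). The red model is at (232,167), clear of the route. Next I'll measure these.

```bash
python3 - <<'E'
from h import *
im,d,c=load('t0')
P=cloud(c,d)
hsv=cv2.cvtColor(im,cv2.COLOR_RGB2HSV)
# heights around
for n,(u0,v0,u1,v1) in dict(blue=(380,150,440,235),red=(205,140,260,220)).items():
    sub=P[v0:v1,u0:u1]; h=hsv[v0:v1,u0:u1]; z=sub[...,2]
    print(n,'zmax',z.max(),'bench',np.median(z))
    dark=(h[...,2]<70); 
    k,lab,st,_=cv2.connectedComponentsWithStats(dark.astype(np.uint8)); i=1+np.argmax(st[1:,4]); m=lab==i
    v,u=np.nonzero(m); r=cv2.minAreaRect(np.c_[u+u0,v+v0].astype(np.float32)); 
    b=plane(c,cv2.boxPoints(r),0.041); print('handle px',r, 'median z',np.median(z[m])); print(b.round(4))
    white=(h[...,1]<45)&(h[...,2]>150)
    cv2.imwrite(f'pics/m_{n}.png',cv2.resize(np.hstack([dark,white]).astype(np.uint8)*255,None,fx=4,fy=4))
    crop=im[v0:v1,u0:u1,::-1]; cv2.imwrite(f'pics/c_{n}.png',cv2.resize(crop,None,fx=7,fy=7,interpolation=cv2.INTER_CUBIC)[:600])
cv2.imwrite('pics/c_shelf.png',cv2.resize(im[45:150,250:380,::-1],None,fx=5,fy=5,interpolation=cv2.INTER_CUBIC))
z=P[...,2]; m=(abs(z-0.086)<0.008); m[:, :250]=0;m[:,380:]=0;m[:50]=0;m[150:]=0
print(m.sum()); 
v,u=np.nonzero(m); 
Q=P[m]; print(Q.min(0),Q.max(0),np.median(Q[:,2]))
cv2.imwrite('pics/m_shelf.png',cv2.resize(m[45:150,250:380].astype(np.uint8)*255,None,fx=5,fy=5))
E
```

```text
blue zmax 1.1034597790650607 bench 0.000939734873111758
handle px ((404.24542236328125, 209.0334930419922), (5.539641380310059, 32.51724624633789), 7.765166282653809) median z 0.03980972714889492
[[ 0.415  -0.2206  0.041 ]
 [ 0.5072 -0.2346  0.041 ]
 [ 0.5051 -0.2503  0.041 ]
 [ 0.4129 -0.2362  0.041 ]]
red zmax 1.1034597790650607 bench 0.001525423160075568
handle px ((223.52944946289062, 196.3823699951172), (6.548461437225342, 32.01470184326172), 14.03624439239502) median z 0.03907310905183583
[[0.451  0.3012 0.041 ]
 [0.5408 0.2818 0.041 ]
 [0.5362 0.2632 0.041 ]
 [0.4465 0.2828 0.041 ]]
3451
[ 0.68794037 -0.12115405  0.07829405] [0.86630098 0.1584515  0.09398095] 0.08653384211345694
```

View pics/c_blue.png

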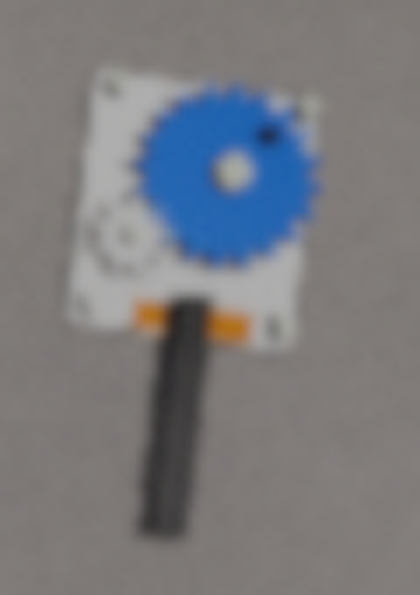

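View pics/c_shelf.png

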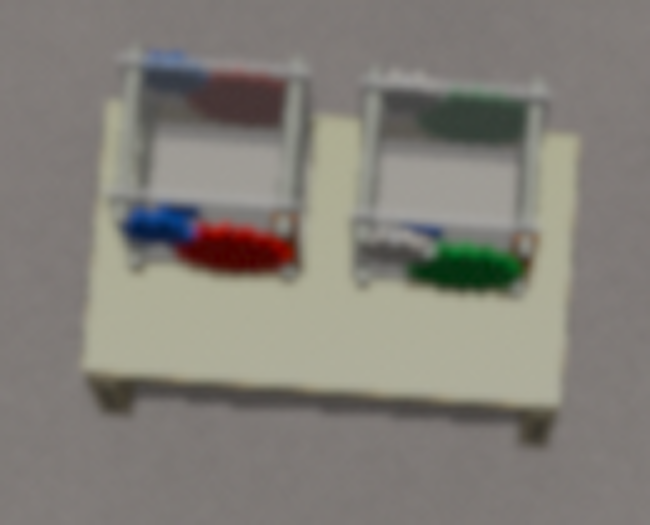

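View pics/m_shelf.png

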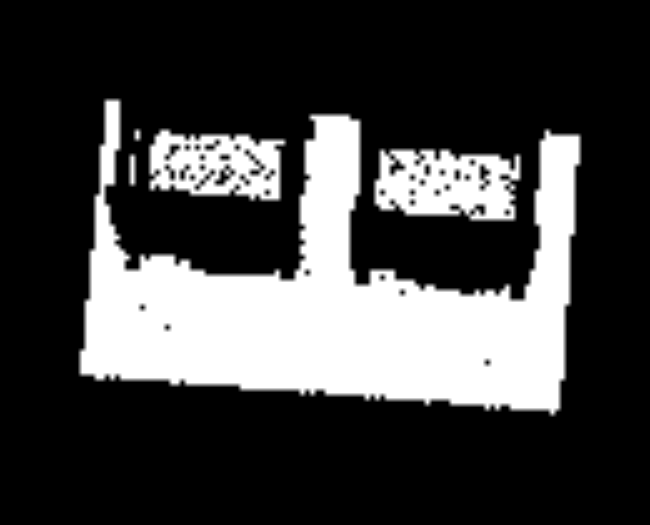

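View pics/m_blue.png

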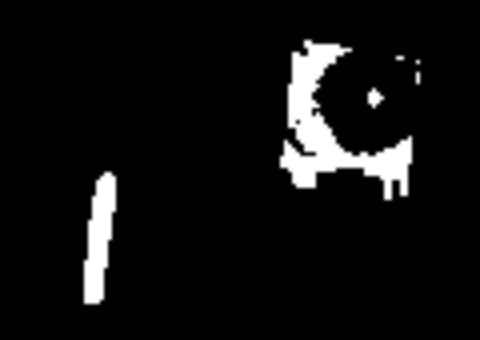

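```bash
python3 - <<'E'
from h import *
im,d,c=load('t0')
cor=np.array([(98,68),(322,98),(295,350),(68,322)])/7+[380,150]-0.4
W=plane(c,cor,0.010); print(W.round(4), W.mean(0))
print('sides',[np.linalg.norm(W[i]-W[i-1]).round(4) for i in range(4)])
for a,b in ((3,0),(2,1)): v=W[b]-W[a]; print('ang',np.degrees(np.arctan2(v[1],v[0])))
v=W[0]-W[1];print('ang y',np.degrees(np.arctan2(v[1],v[0]))-90)
h=np.array([[.415,-.2206],[.5072,-.2346],[.5051,-.2503],[.4129,-.2362]])
print('handle mid',h.mean(0))
# shelf
P=cloud(c,d);z=P[...,2]; m=(abs(z-0.086)<0.01); m[:, :250]=0;m[:,380:]=0;m[:50]=0;m[150:]=0
us=np.arange(270,359); vs=np.array([np.nonzero(m[:,u])[0].max()+.5 for u in us])
E=plane(c,np.c_[us,vs],.086); A=np.polyfit(E[:,1],E[:,0],1); print('front x=%.4f y + %.4f'%tuple(A),'resid',np.std(E[:,0]-np.polyval(A,E[:,1])), 'yaw',-np.degrees(np.arctan(A[0])))
rs=np.arange(97,118); 
L=np.array([np.nonzero(m[r])[0].min()-.5 for r in rs]);Rr=np.array([np.nonzero(m[r])[0].max()+.5 for r in rs])
yaw=-np.arctan(A[0]); ex=np.array([np.cos(yaw),np.sin(yaw)]);ey=np.array([-ex[1],ex[0]])
for n,q in(('L',L),('R',Rr)):
    X=plane(c,np.c_[q,rs],.086); s=X[:,:2]@ey; B=np.polyfit(X[:,0],X[:,1],1); print(n,'lat',s.mean(),s.std(),'ang',np.degrees(np.arctan(B[0])))
    if n=='L': l=s.mean()
    else: r=s.mean()
dd=(E[:,:2]@ex).mean(); print('width',l-r); F=ex*dd+ey*(l+r)/2; print('front mid',F,'yaw',np.degrees(yaw),'ex',ex)
# scene views
imS,dS,cS=load('s0')
for n,u0,v0,u1,v1 in(('sb',215,210,320,300),('ss',350,170,520,310)):
    cv2.imwrite(f'pics/{n}.png',cv2.resize(imS[v0:v1,u0:u1,::-1],None,fx=4.5,fy=4.5,interpolation=cv2.INTER_CUBIC)[:600,:800])
E
```

```text
[[ 0.6101 -0.2127  0.01  ]
 [ 0.5977 -0.3078  0.01  ]
 [ 0.4901 -0.294   0.01  ]
 [ 0.5015 -0.1986  0.01  ]] [ 0.54985786 -0.25329267  0.01      ]
sides [np.float64(0.1096), np.float64(0.0959), np.float64(0.1085), np.float64(0.0961)]
ang -7.396573261391468
ang -7.284022793002949
ang y -7.445784007270106
handle mid [ 0.46005  -0.235425]
front x=0.0727 y + 0.6937 resid 0.0010577331141837184 yaw -4.159573579112339
L lat 0.20980507394015405 0.0008058371856793479 ang -4.449126491078217
R lat -0.06012026900299613 0.0007127285632273113 ang -4.224820629775372
width 0.2699253429431502
front mid [0.69550583 0.02445866] yaw -4.159573579112339 ex [ 0.9973659 -0.0725345]
```

View pics/ss.png

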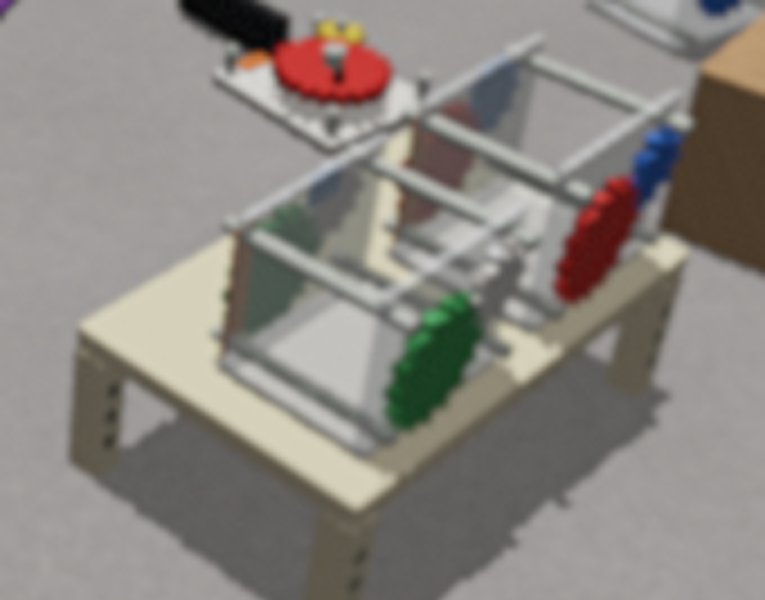

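```bash
cat >> h.py <<'E'
from scipy.spatial.transform import Rotation as Ro
def target(yaw_deg,sign):
    a=np.radians(yaw_deg); x=sign*np.array([-np.sin(a),np.cos(a),0]); z=np.array([0,0,-1.]); return Ro.from_matrix(np.c_[x,np.cross(z,x),z])
def go(pos,yaw=None,sign=1,s=None):
    s=s or arm.observe(); R=Ro.from_rotvec(s['ee_rot'])
    print('clk %.2f pos %s F %s w %.3f'%(s['clock'],s['position'].round(4),s['force'].round(1),s['width']))
    M=R.as_matrix();print('tool x',M[:,0].round(3),'z',M[:,2].round(3),'shift cm (cur axes)',((np.array(pos)-s['position'])@M*100).round(2))
    if yaw is not None: 
        print('turn',(R.inv()*target(yaw,sign)).as_rotvec().round(4)); print('shift cm in final axes',((np.array(pos)-s['position'])@target(yaw,sign).as_matrix()*100).round(2))
E
python3 - <<'E'
from h import *
for sg in(1,-1): go([.426,-.235,.2],-7.4,sg)
print(arm.observe()['joints'])
E
```

```text
clk 0.10 pos [0.1635 0.6028 0.248 ] F [ 0.2  0.6 -0.2] w 1.000
tool x [ 0.262  0.965 -0.001] z [-0.    -0.001 -1.   ] shift cm (cur axes) [-73.98  47.26   4.91]
turn [ 1.000e-04  1.400e-03 -1.357e-01]
shift cm in final axes [-79.7   36.82   4.8 ]
clk 0.10 pos [0.1635 0.6028 0.248 ] F [ 0.2  0.6 -0.2] w 1.000
tool x [ 0.262  0.965 -0.001] z [-0.    -0.001 -1.   ] shift cm (cur axes) [-73.98  47.26   4.91]
turn [ 2.1000e-03 -1.0000e-04  3.0059e+00]
shift cm in final axes [ 79.7  -36.82   4.8 ]
[-1.408624    0.43516101  0.02498531  1.57398113 -0.01158432  1.13397749
 -0.07507241]
```

Request:
apply_moves([
  [-2, 3, 0, 0, 0, -0.1357],
  [-3.4, 3.5, 0, 0, 0, 0],
  [-3.4, 3.5, 0, 0, 0, 0],
  [-3.4, 3.5, 0, 0, 0, 0],
  [-3.4, 3.5, 0, 0, 0, 0],
], claw=-1)

```text
clock: 0.6
position: [0.3095, 0.4213, 0.2485]
ee_rot: [2.36, 2.073, -0.001]
force: [0.7, 0.7, 0.5]
width: 0.998
```

Request:
apply_moves([
  [-3.4, 3.5, 0, 0, 0, 0],
  [-3.4, 3.5, 0, 0, 0, 0],
  [-3.4, 3.5, 0, 0, 0, 0],
  [-3.4, 3.5, 0, 0, 0, 0],
  [-3.4, 3.5, 0, 0, 0, 0],
])

```text
clock: 1.1
position: [0.461, 0.2302, 0.2487]
ee_rot: [-2.36, -2.074, 0.0]
force: [1.1, 0.9, 0.4]
width: 0.998
```

Request:
apply_moves([
  [-4.6, 0, 0, 0, 0, 0],
  [-4.6, 0, 0, 0, 0, 0],
  [-4.6, 0, 0, 0, 0, 0],
  [-4.6, 0, 0, 0, 0, 0],
  [-4.6, 0, 0, 0, 0, 0],
])

```text
clock: 1.6
position: [0.4299, 0.0022, 0.2486]
ee_rot: [-2.36, -2.073, -0.0]
force: [0.8, 0.8, 0.1]
width: 1.0
```

```bash
python3 - <<'E'
from h import *
go([.426,-.235,.2],-7.4,1)
print(arm.observe()['joints'])
E
```

```text
clk 1.60 pos [0.4299 0.0022 0.2486] F [0.8 0.8 0.1] w 1.000
tool x [0.129 0.992 0.   ] z [-0.  0. -1.] shift cm (cur axes) [-23.57   2.67   4.86]
turn [-0.0001 -0.0001  0.0001]
shift cm in final axes [-23.57   2.67   4.86]
[-0.41792234  0.10625066  0.31990137  2.03824397 -0.03975695  1.00289588
  1.36339782]
```

Request:
apply_moves([
  [-4.7, 0.5, 1, 0, 0, 0],
  [-4.7, 0.5, 1, 0, 0, 0],
  [-4.7, 0.5, 1, 0, 0, 0],
  [-4.7, 0.5, 1, 0, 0, 0],
  [-4.7, 0.5, 1, 0, 0, 0],
])

```text
clock: 2.1
position: [0.4247, -0.234, 0.1983]
ee_rot: [2.36, 2.074, 0.0]
force: [2.4, 0.9, 0.3]
width: 0.998
```

```bash
python3 - <<'E'
from h import *
go([.426,-.235,.03],-7.4,1)
snap('wrist','w0')
E
```

```text
clk 2.10 pos [ 0.4247 -0.234   0.1983] F [2.4 0.9 0.3] w 0.998
tool x [0.128 0.992 0.   ] z [ 0.  0. -1.] shift cm (cur axes) [-0.09  0.14 16.83]
turn [ 0.0002 -0.0002  0.0004]
shift cm in final axes [-0.08  0.14 16.83]
```

View pics/w0.png

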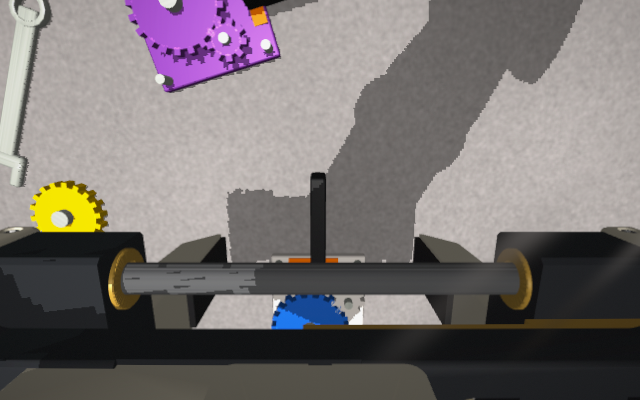

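The wrist view shows the black handle running straight from (318,173) to (318,262), centred between the fingers. I'll check it numerically.

```bash
python3 - <<'E'
from h import *
im,d,c=load('w0')
P=cloud(c,d)
m=(abs(P[...,2]-.041)<.004); m[:, :300]=0;m[:,340:]=0;m[:165]=0;m[258:]=0
v,u=np.nonzero(m);Q=P[m];print(len(u),u.min(),u.max(),v.min(),v.max())
L=[];
for r in range(180,250,8):
    q=np.nonzero(m[r])[0]; e=plane(c,[(q.min()-.5,r),(q.max()+.5,r)],.041); print(r,e[:,:2].round(4).tolist()); L.append(e.mean(0))
L=np.array(L);A=np.polyfit(L[:,0],L[:,1],1);print('ang',np.degrees(np.arctan(A[0])),'y at .426',np.polyval(A,.426))
print('tip',plane(c,[(318,v.min()-.5)],.041))
E
```

```text
1270 310 325 178 257
180 [[0.4089, -0.2504], [0.4108, -0.2367]]
188 [[0.4159, -0.2514], [0.4178, -0.2377]]
196 [[0.423, -0.2524], [0.4248, -0.2386]]
204 [[0.4301, -0.2535], [0.432, -0.2395]]
212 [[0.4373, -0.2545], [0.4392, -0.2405]]
220 [[0.4446, -0.2556], [0.4465, -0.2415]]
228 [[0.452, -0.2566], [0.4539, -0.2425]]
236 [[0.4595, -0.2577], [0.4614, -0.2434]]
244 [[0.4671, -0.2588], [0.469, -0.2444]]
ang -7.866065941844109 y at .426 -0.2458136978780619
tip [[ 0.40775863 -0.24285811  0.041     ]]
```

The wrist view puts the handle about 10 mm from the top-view estimate. The arm was probably still settling between the picture and the calibration, so I'll repeat it at rest.

```bash
python3 - <<'E'
from h import *
go([.426,-.235,.03],-7.4,1)
im,d,c=snap('wrist','w1')
go([.426,-.235,.03],-7.4,1)
P=cloud(c,d)
m=(abs(P[...,2]-.041)<.004); m[:, :290]=0;m[:,350:]=0;m[:165]=0;m[258:]=0
v,u=np.nonzero(m);Q=P[m];print(len(u),u.min(),u.max(),v.min(),v.max())
L=[];
for r in range(v.min()+5,250,8):
    q=np.nonzero(m[r])[0]; e=plane(c,[(q.min()-.5,r),(q.max()+.5,r)],.041); L.append(e.mean(0))
L=np.array(L);A=np.polyfit(L[:,0],L[:,1],1);print('ang',np.degrees(np.arctan(A[0])),'y at .426',np.polyval(A,.426))
print('tip',plane(c,[(318,v.min()-.5)],.041))
R=np.array(c['R']);t=np.array(c['t']).ravel();print('cam',-R.T@t, R[2])
E
```

```text
clk 2.15 pos [ 0.4229 -0.2423  0.1976] F [-0.3 -7.9  0.2] w 0.996
tool x [ 0.136  0.991 -0.005] z [-0.    -0.005 -1.   ] shift cm (cur axes) [ 0.84  0.2  16.76]
turn [ 0.0003  0.0048 -0.007 ]
shift cm in final axes [ 0.76  0.21 16.76]
clk 2.20 pos [ 0.4231 -0.2388  0.1979] F [-0.8  1.3 -0.5] w 0.998
tool x [ 0.137  0.991 -0.003] z [-0.002 -0.003 -1.   ] shift cm (cur axes) [ 0.47  0.26 16.79]
turn [-0.0011  0.0032 -0.0087]
shift cm in final axes [ 0.42  0.24 16.79]
1203 320 336 179 257
ang -7.14420133936369 y at .426 -0.23306303093317754
tip [[ 0.40866949 -0.23925304  0.041     ]]
cam [ 0.35784776 -0.22980033  0.33408527] [ 0.24373726 -0.03685697 -0.96914071]
```

Request:
apply_moves([
  [0, 0, 2, 0, 0, 0],
  [0, 0, 2, 0, 0, 0],
  [0, 0, 0, 0, 0, 0],
  [0, 0, 0, 0, 0, 0],
  [0, 0, 0, 0, 0, 0],
])

```text
clock: 2.7
position: [0.4257, -0.2324, 0.1596]
ee_rot: [2.359, 2.073, 0.001]
force: [-0.3, -0.9, -0.2]
width: 1.001
```

```bash
python3 - <<'E'
from h import *
im,d,c=snap('wrist','w2')
go([.426,-.235,.03],-7.4,1)
P=cloud(c,d)
m=(abs(P[...,2]-.041)<.004); m[:, :270]=0;m[:,370:]=0;m[:165]=0;m[258:]=0
v,u=np.nonzero(m);Q=P[m];print(len(u),u.min(),u.max(),v.min(),v.max())
L=[];
for r in range(v.min()+5,250,8):
    q=np.nonzero(m[r])[0]; e=plane(c,[(q.min()-.5,r),(q.max()+.5,r)],.041); L.append(e.mean(0))
L=np.array(L);A=np.polyfit(L[:,0],L[:,1],1);print('ang',np.degrees(np.arctan(A[0])),'y at .426',np.polyval(A,.426))
print('tip',plane(c,[(318,v.min()-.5)],.041))
E
```

```text
clk 2.75 pos [ 0.4258 -0.2324  0.1596] F [ 0.1 -0.  -0.2] w 1.001
tool x [ 0.128  0.992 -0.   ] z [ 0.001 -0.    -1.   ] shift cm (cur axes) [-0.26  0.04 12.96]
turn [0.0015 0.0002 0.0004]
shift cm in final axes [-0.26  0.06 12.96]
1291 306 324 185 257
ang -7.4296961225633735 y at .426 -0.23647660622891475
tip [[ 0.40958075 -0.23204856  0.041     ]]
```

View pics/w2.png

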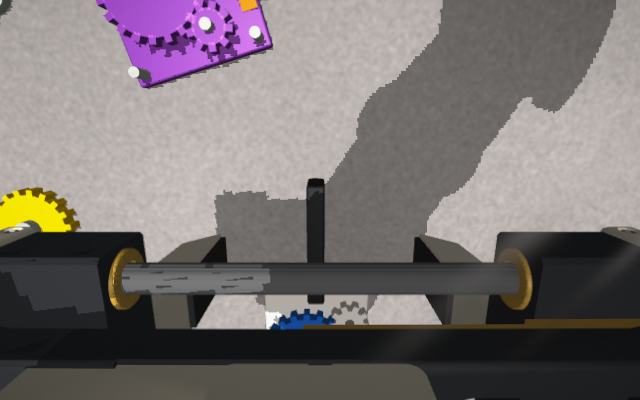

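The at-rest wrist view agrees with the top view: yaw −7.4°, handle line y = −0.2365 at x = 0.426. The handle's end is at (316,180). Descending now.

Request:
apply_moves([
  [-0.4, 0, 3, 0, 0, 0],
  [0, 0, 3, 0, 0, 0],
  [0, 0, 2.5, 0, 0, 0],
  [0, 0, 1.5, 0, 0, 0],
  [0, 0, 0, 0, 0, 0],
])

```text
clock: 3.25
position: [0.4241, -0.2358, 0.0578]
ee_rot: [-2.358, -2.072, 0.001]
force: [-0.1, -0.2, -0.3]
width: 0.998
```

Request:
apply_moves([
  [0, 0, 1.5, 0, 0, 0],
  [0, 0, 1.4, 0, 0, 0],
  [0, 0, 0, 0, 0, 0],
  [0, 0, 0, 0, 0, 0],
])

```text
clock: 3.65
position: [0.4252, -0.2365, 0.0308]
ee_rot: [2.359, 2.073, 0.001]
force: [-0.1, -0.0, -0.4]
width: 1.003
```

Request:
apply_moves([
  [0, 0, 0, 0, 0, 0],
  [0, 0, 0, 0, 0, 0],
  [0, 0, 0, 0, 0, 0],
  [0, 0, 0, 0, 0, 0],
  [0, 0, 0, 0, 0, 0],
], claw=1, newtons=40)

```text
clock: 4.15
position: [0.4247, -0.2362, 0.0298]
ee_rot: [2.36, 2.073, 0.0]
force: [-0.4, 0.9, 0.1]
width: 0.615
```

Request:
apply_moves([
  [0, 0, 0, 0, 0, 0],
  [0, 0, 0, 0, 0, 0],
  [0, 0, 0, 0, 0, 0],
  [0, 0, 0, 0, 0, 0],
  [0, 0, 0, 0, 0, 0],
])

```text
clock: 4.65
position: [0.4246, -0.2362, 0.0297]
ee_rot: [-2.36, -2.073, 0.0]
force: [-0.5, -0.2, -0.8]
width: 0.178
```

```bash
python3 - <<'E'
from h import *
F=np.array([.6955,.0245]);a=np.radians(-4.25);ex=np.array([np.cos(a),np.sin(a)])
pre=F-ex*(.07+.110+.035); print('pre',pre,'final',F-ex*.059)
go([*pre,.031],-4.25,1); snap('top','t1')
E
```

```text
pre [0.48109121 0.04043333] final [0.63666224 0.0288724 ]
clk 4.65 pos [ 0.4246 -0.2362  0.0297] F [-0.5 -0.2 -0.8] w 0.178
tool x [0.129 0.992 0.   ] z [-0.  0. -1.] shift cm (cur axes) [28.16  2.04 -0.13]
turn [-0.0001 -0.0001 -0.0549]
shift cm in final axes [28.01  3.58 -0.13]
```

Request:
apply_moves([
  [0, 0, 0, 0, 0, 0],
  [0, 0, 0, 0, 0, 0],
  [0, 0, 0, 0, 0, 0],
])

```text
clock: 5.0
position: [0.4246, -0.2362, 0.0297]
ee_rot: [-2.36, -2.073, 0.0]
force: [-0.3, -1.1, 0.2]
width: 0.151
```

Request:
apply_moves([
  [0, 0.8, 0, 0, 0, -0.011],
  [0.5, 0.8, 0, 0, 0, -0.011],
  [1, 0.8, 0, 0, 0, -0.011],
  [1.5, 0.8, 0, 0, 0, -0.011],
  [1.5, 0.4, 0, 0, 0, -0.011],
])

```text
clock: 5.5
position: [0.4663, -0.1945, 0.0297]
ee_rot: [2.301, 2.138, 0.001]
force: [-0.1, -2.4, 0.4]
width: 0.148
```

Request:
apply_moves([
  [1.5, 0, 0, 0, 0, 0],
  [1.5, 0, 0, 0, 0, 0],
  [1.5, 0, 0, 0, 0, 0],
  [1.5, 0, 0, 0, 0, 0],
  [1, 0, 0, 0, 0, 0],
])

```text
clock: 6.0
position: [0.4708, -0.1239, 0.0297]
ee_rot: [2.3, 2.139, 0.001]
force: [0.1, 0.3, -1.6]
width: 0.148
```

```bash
python3 - <<'E'
from h import *
go([.4811,.0404,.030],-4.25,1); snap('top','t2')
E
```

```text
clk 6.00 pos [ 0.4708 -0.1239  0.0297] F [ 0.1  0.3 -1.6] w 0.148
tool x [0.072 0.997 0.   ] z [ 0.001  0.    -1.   ] shift cm (cur axes) [16.47 -0.16 -0.03]
turn [ 0.0005 -0.0003  0.0018]
shift cm in final axes [16.47 -0.19 -0.03]
```

View pics/t2.png

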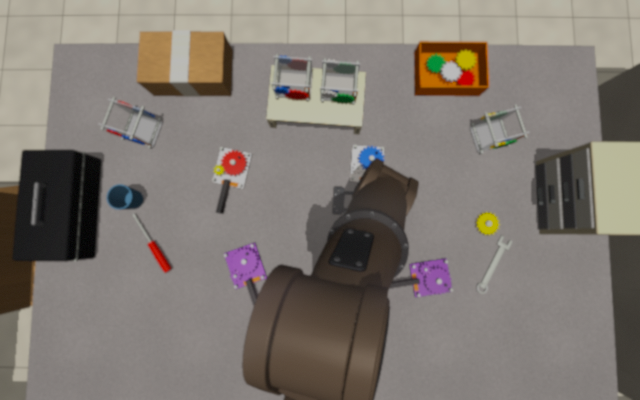

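The blue model, now at (369,157), follows the gripper, with the pads closed on the 14 mm bar (opening 0.148). I'll keep going sideways.

Request:
apply_moves([
  [1.5, 0, 0, 0, 0, 0],
  [2, 0, 0, 0, 0, 0],
  [2, 0, 0, 0, 0, 0],
  [2, 0, 0, 0, 0, 0],
  [1.5, 0, 0, 0, 0, 0],
])

```text
clock: 6.55
position: [0.477, -0.0348, 0.0297]
ee_rot: [2.301, 2.138, 0.0]
force: [0.7, -0.8, -1.4]
width: 0.153
```

Request:
apply_moves([
  [1.9, 0, 0, 0, 0, 0],
  [1.8, 0, 0, 0, 0, 0],
  [1.6, 0, 0, 0, 0, 0],
  [1.5, 0, 0, 0, 0, 0],
  [0.7, 0, 0, 0, 0, 0],
])

```text
clock: 7.05
position: [0.4825, 0.0401, 0.0297]
ee_rot: [-2.301, -2.139, -0.0]
force: [-0.8, -0.6, -1.0]
width: 0.152
```

Request:
apply_moves([
  [0, 0, 0, 0, 0, 0],
  [0, 0, 0, 0, 0, 0],
  [0, 0, 0, 0, 0, 0],
])

```text
clock: 7.35
position: [0.4822, 0.0384, 0.0297]
ee_rot: [-2.302, -2.137, 0.0]
force: [-0.1, 0.9, -0.9]
width: 0.15
```

```bash
python3 - <<'E'
from h import *
go([.4811,.0404,.030],-4.25,1); snap('top','t3');snap('scene','s3')
im,d,c=load('t3')
cv2.imwrite('pics/c3.png',cv2.resize(im[50:200,250:400,::-1],None,fx=4,fy=4,interpolation=cv2.INTER_CUBIC))
E
```

```text
clk 7.35 pos [0.4822 0.0384 0.0297] F [-0.1  0.9 -0.9] w 0.150
tool x [ 0.074  0.997 -0.   ] z [-0. -0. -1.] shift cm (cur axes) [ 0.19 -0.12 -0.03]
turn [-0.0001  0.     -0.0002]
shift cm in final axes [ 0.19 -0.12 -0.03]
```

View pics/c3.png

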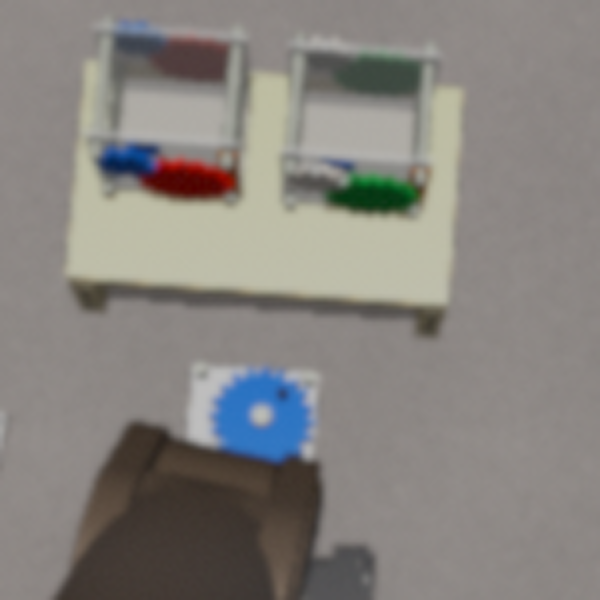

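View pics/s3.png

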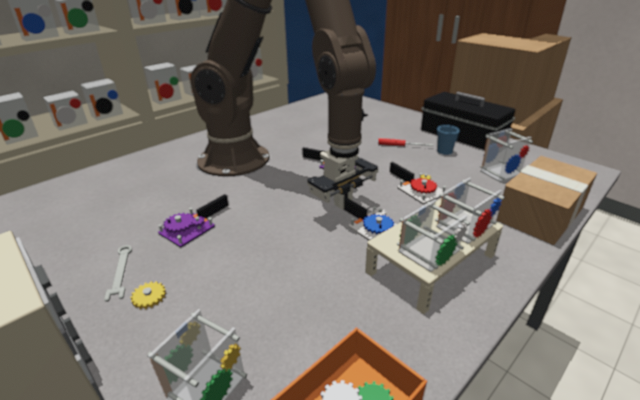

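```bash
python3 - <<'E'
from h import *
im,d,c=load('t3')
W=plane(c,np.array([(191,363),(320,374),(188,440)])/4+[250,50]-.4,.010);print(W.round(4))
v=W[0]-W[1];print(np.linalg.norm(v),'yaw',np.degrees(np.arctan2(v[1],v[0]))-90)
v=W[0]-W[2];print('yaw side',np.degrees(np.arctan2(v[1],v[0])))
F=np.array([.6955,.0245]);a=np.radians(-4.25);ex=np.array([np.cos(a),np.sin(a)]);ey=np.array([-ex[1],ex[0]])
q=(W[0]+W[1])[:2]/2-F;print('rel shelf along',q@ex,'lat',q@ey)
s=arm.observe();q=s['position'][:2]-F;print('tcp along',q@ex,'lat',q@ey)
E
```

```text
[[ 0.6664  0.0746  0.01  ]
 [ 0.6584 -0.022   0.01  ]
 [ 0.6079  0.0761  0.01  ]]
0.09694189086272355 yaw -4.720244386133388
yaw side -1.4601775720440526
rel shelf along -0.033111874452471525 lat -0.0006710179080291954
tcp along -0.2137667985168413 lat -0.0019138982165230536
```

Aligned: yaw agrees within about 0.5°, lateral offset is about 1 mm, and the base's leading edge is 33 mm short of the board. Now I'll push in.

Request:
apply_moves([
  [0.1, 0.8, 0, 0, 0, 0],
  [0, 1.2, 0, 0, 0, 0],
  [0, 1.2, 0, 0, 0, 0],
  [0, 1.2, 0, 0, 0, 0],
  [0, 1, 0, 0, 0, 0],
])

```text
clock: 7.95
position: [0.537, 0.0355, 0.0296]
ee_rot: [-2.303, -2.137, 0.0]
force: [-2.0, 0.4, 1.5]
width: 0.147
```

Request:
apply_moves([
  [0, 1.2, 0, 0, 0, 0],
  [0, 1.2, 0, 0, 0, 0],
  [0, 1.2, 0, 0, 0, 0],
  [0, 1.2, 0, 0, 0, 0],
  [0, 0.8, 0, 0, 0, 0],
])

```text
clock: 8.45
position: [0.5933, 0.0316, 0.0296]
ee_rot: [2.302, 2.137, 0.001]
force: [-2.6, 0.3, 1.3]
width: 0.149
```

Request:
apply_moves([
  [0, 1, 0, 0, 0, 0],
  [0, 1, 0, 0, 0, 0],
  [0, 0.5, 0, 0, 0, 0],
  [0, 0, 0, 0, 0, 0],
  [0, 0, 0, 0, 0, 0],
])

```text
clock: 8.95
position: [0.6174, 0.0298, 0.0297]
ee_rot: [2.302, 2.137, 0.001]
force: [0.2, 0.1, -2.2]
width: 0.15
```

```bash
python3 - <<'E'
from h import *
F=np.array([.6955,.0245]);a=np.radians(-4.25);ex=np.array([np.cos(a),np.sin(a)]);ey=np.array([-ex[1],ex[0]])
g=F-ex*.060;go([*g,.0297],-4.25,1)
s=arm.observe();q=s['position'][:2]-F;print('tcp along',q@ex,'lat',q@ey)
snap('scene','s4');im,d,c=load('s4')
cv2.imwrite('pics/c4.png',cv2.resize(im[140:310,320:520,::-1],None,fx=3.5,fy=3.5,interpolation=cv2.INTER_CUBIC))
E
```

```text
clk 8.95 pos [0.6174 0.0298 0.0297] F [ 0.2  0.1 -2.2] w 0.150
tool x [ 0.074  0.997 -0.   ] z [ 0.001 -0.    -1.   ] shift cm (cur axes) [ 0.05  1.83 -0.  ]
turn [ 0.0009  0.0001 -0.0001]
shift cm in final axes [ 0.05  1.83 -0.  ]
tcp along -0.07831791957183909 lat -0.00047976565524885615
```

View pics/c4.png

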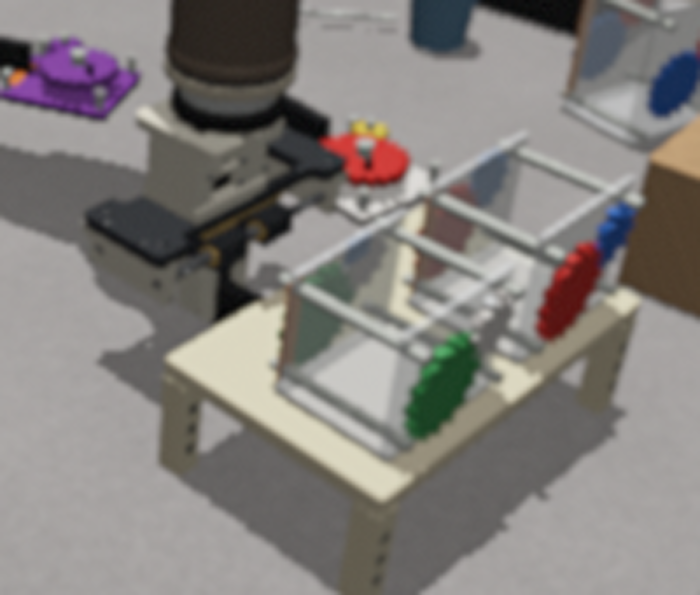

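Request:
apply_moves([
  [0, 0.7, 0, 0, 0, 0],
  [0, 0.7, 0, 0, 0, 0],
  [0, 0.4, 0, 0, 0, 0],
  [0, 0, 0, 0, 0, 0],
  [0, 0, 0, 0, 0, 0],
])

```text
clock: 9.5
position: [0.6353, 0.0286, 0.0297]
ee_rot: [2.302, 2.137, 0.001]
force: [1.4, 0.0, -0.9]
width: 0.153
```

```bash
python3 - <<'E'
from h import *
F=np.array([.6955,.0245]);a=np.radians(-4.25);ex=np.array([np.cos(a),np.sin(a)]);ey=np.array([-ex[1],ex[0]])
s=arm.observe();q=s['position'][:2]-F;print('tcp along',q@ex,'lat',q@ey,s['force'])
im,d,c=snap('wrist','w5')
E
```

```text
tcp along -0.06038335226586219 lat -0.00041892766012359314 [ 1.36012638  0.04696937 -0.89525767]
```

View pics/w5.png

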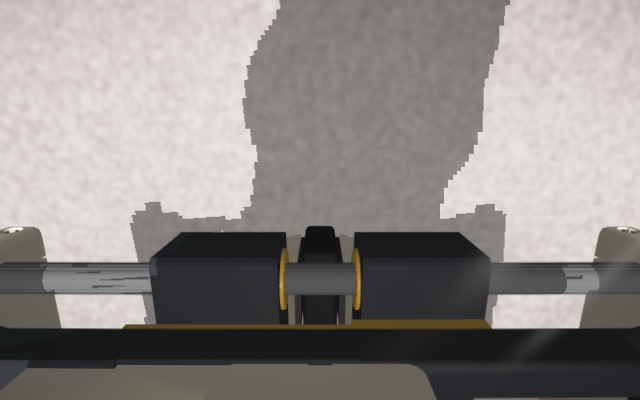

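The wrist view shows the handle's end (320,230) still between the pads. I'll release and open fully.

Request:
apply_moves([
  [0, 0, 0, 0, 0, 0],
  [0, 0, 0, 0, 0, 0],
  [0, 0, 0, 0, 0, 0],
  [0, 0, 0, 0, 0, 0],
  [0, 0, 0, 0, 0, 0],
], claw=-0.2)

```text
clock: 10.05
position: [0.6349, 0.0286, 0.0298]
ee_rot: [-2.302, -2.137, -0.0]
force: [0.6, -0.1, -0.4]
width: 0.538
```

Request:
apply_moves([
  [0, 0, 0, 0, 0, 0],
  [0, 0, 0, 0, 0, 0],
  [0, 0, 0, 0, 0, 0],
  [0, 0, 0, 0, 0, 0],
  [0, 0, 0, 0, 0, 0],
])

```text
clock: 10.55
position: [0.6349, 0.0286, 0.0297]
ee_rot: [-2.302, -2.138, -0.0]
force: [-0.1, -0.6, 0.1]
width: 0.601
```

Request:
apply_moves([
  [0, 0, -1.5, 0, 0, 0],
  [0, 0, -2, 0, 0, 0],
  [0, -0.5, -3, 0, 0, 0],
  [0, -1, -3, 0, 0, 0],
  [0, -1, -3, 0, 0, 0],
])

```text
clock: 11.05
position: [0.6097, 0.0302, 0.1569]
ee_rot: [2.302, 2.137, 0.001]
force: [0.3, 0.6, 1.2]
width: 0.598
```

Request:
apply_moves([
  [0, -3, -3, 0, 0, 0],
  [0, -4, -1, 0, 0, 0],
  [0, -4, 0, 0, 0, 0],
  [0, -4, 0, 0, 0, 0],
  [0, -2, 0, 0, 0, 0],
])

```text
clock: 11.55
position: [0.4371, 0.0429, 0.1954]
ee_rot: [-2.301, -2.136, -0.0]
force: [-0.1, 0.2, -0.0]
width: 0.602
```

Request:
apply_moves([
  [-4, 0, 0, 0, 0, 0],
  [-4, 0, 0, 0, 0, 0],
  [-4, 0, 0, 0, 0, 0],
  [-4, 0, 0, 0, 0, 0],
  [-2, 0, 0, 0, 0, 0],
])

```text
clock: 12.05
position: [0.4265, -0.14, 0.196]
ee_rot: [2.305, 2.132, 0.002]
force: [0.4, 1.3, -0.3]
width: 0.603
```

Request:
apply_moves([
  [0, 0, 0, 0, 0, 0],
  [0, 0, 0, 0, 0, 0],
  [0, 0, 0, 0, 0, 0],
])

```text
clock: 12.35
position: [0.4273, -0.1354, 0.195]
ee_rot: [-2.301, -2.139, -0.001]
force: [-0.1, 0.3, -0.1]
width: 0.599
```

```bash
python3 - <<'E'
from h import *
go([.5,0,.2]);im,d,c=snap('top','t6');snap('scene','s6')
cv2.imwrite('pics/c6.png',cv2.resize(im[50:200,200:400,::-1],None,fx=4,fy=4,interpolation=cv2.INTER_CUBIC))
im=load('s6')[0]
cv2.imwrite('pics/c6s.png',cv2.resize(im[140:310,320:520,::-1],None,fx=3.5,fy=3.5,interpolation=cv2.INTER_CUBIC))
E
```

```text
clk 12.35 pos [ 0.4273 -0.1354  0.195 ] F [-0.1  0.3 -0.1] w 0.599
tool x [0.073 0.997 0.001] z [ 0.     0.001 -1.   ] shift cm (cur axes) [14.03  6.27 -0.49]
```

View pics/c6.png

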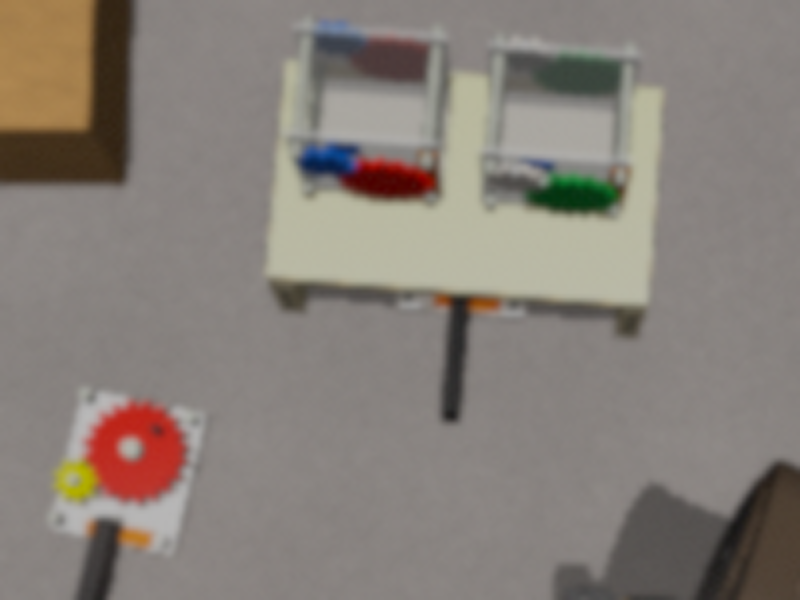

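View pics/c6s.png

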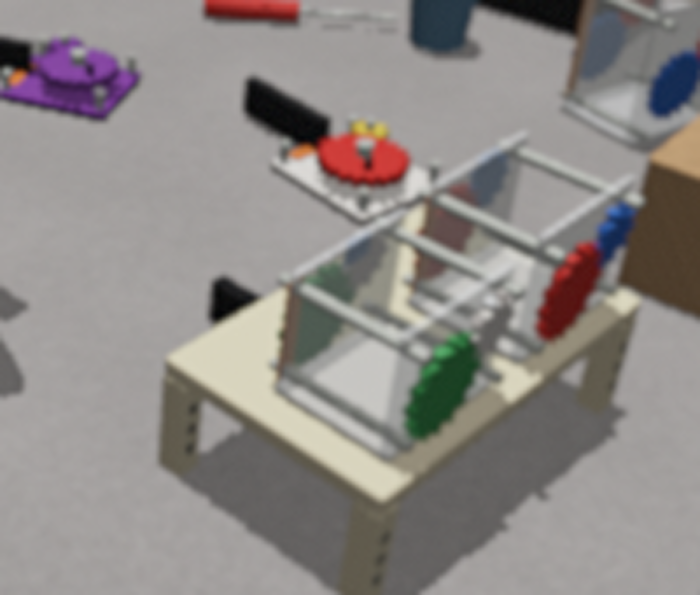

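The top crop shows the handle from (458,300) to (450,420). Thin slivers of base show at (410,303) and (512,310), which could be parallax below the board edge, so I'll measure them.

```bash
python3 - <<'E'
from h import *
im,d,c=load('t6')
R=np.array(c['R']);t=np.array(c['t']).ravel();print('cam',-R.T@t)
F=np.array([.6955,.0245]);a=np.radians(-4.25);ex=np.array([np.cos(a),np.sin(a)]);ey=np.array([-ex[1],ex[0]])
def rel(cr,z):
    W=plane(c,np.array(cr)/4.+[200,50]-.4,z)[:,:2]-F
    return np.c_[W@ex,W@ey].round(4)
print('base front edge',rel([(400,307),(524,317)],.010))
print('board edge same cols z=.072',rel([(400,294),(524,302)],.072), 'z.086',rel([(268,278),(647,304)],.086))
print('handle end, top',rel([(442,420),(459,420)],.041),'at base',rel([(447,310),(468,310)],.041))
P=cloud(c,d)
for u in (303,304,327,328): print(u,[(v,P[v,u,2].round(3),im[v,u].tolist()) for v in range(121,131)])
# red moved?
i0,d0,c0=load('t0')
for i in(i0,im):
    h=cv2.cvtColor(i,cv2.COLOR_RGB2HSV)[140:220,205:260]; m=((h[...,0]<8)|(h[...,0]>172))&(h[...,1]>150); v,u=np.nonzero(m); print('red',u.mean(),v.mean(),len(u))
cv2.imwrite('pics/c6z.png',cv2.resize(im[110:160,285:345,::-1],None,fx=12,fy=12,interpolation=cv2.INTER_CUBIC))
E
```

```text
cam [ 0.38594744 -0.00760357  1.10345978]
base front edge [[ 0.0107  0.0448]
 [ 0.0103 -0.0487]]
board edge same cols z=.072 [[ 0.0021  0.0399]
 [ 0.0032 -0.0482]] z.086 [[ 0.0022  0.132 ]
 [ 0.0043 -0.1342]]
handle end, top [[-0.0796  0.0044]
 [-0.0786 -0.0079]] at base [[ 0.0021  0.0075]
 [ 0.0033 -0.0078]]
303 [(121, np.float64(0.087), [167, 166, 147]), (122, np.float64(0.082), [132, 129, 112]), (123, np.float64(0.011), [108, 105, 97]), (124, np.float64(0.01), [118, 115, 110]), (125, np.float64(0.009), [141, 138, 136]), (126, np.float64(0.009), [151, 150, 148]), (127, np.float64(0.007), [134, 132, 130]), (128, np.float64(0.001), [130, 125, 123]), (129, np.float64(0.001), [134, 130, 127]), (130, np.float64(0.002), [136, 130, 128])]
304 [(121, np.float64(0.082), [167, 167, 147]), (122, np.float64(0.08), [132, 130, 115]), (123, np.float64(0.012), [115, 111, 102]), (124, np.float64(0.011), [127, 123, 118]), (125, np.float64(0.011), [143, 140, 137]), (126, np.float64(0.009), [148, 146, 145]), (127, np.float64(0.011), [133, 130, 127]), (128, np.float64(0.002), [129, 125, 122]), (129, np
[... 329 characters left out ...]
109, 104]), (127, np.float64(0.01), [135, 133, 131]), (128, np.float64(0.01), [149, 148, 147]), (129, np.float64(0.004), [134, 132, 130]), (130, np.float64(-0.0), [129, 124, 122])]
328 [(121, np.float64(0.084), [185, 184, 165]), (122, np.float64(0.087), [182, 181, 161]), (123, np.float64(0.088), [167, 165, 145]), (124, np.float64(0.08), [129, 126, 109]), (125, np.float64(0.029), [97, 95, 86]), (126, np.float64(0.022), [100, 98, 95]), (127, np.float64(0.011), [130, 129, 127]), (128, np.float64(0.01), [148, 147, 146]), (129, np.float64(0.005), [133, 131, 129]), (130, np.float64(0.001), [128, 123, 121])]
red 28.954787234042552 22.569148936170212 376
red 28.967741935483872 22.572580645161292 372
```

View pics/c6z.png

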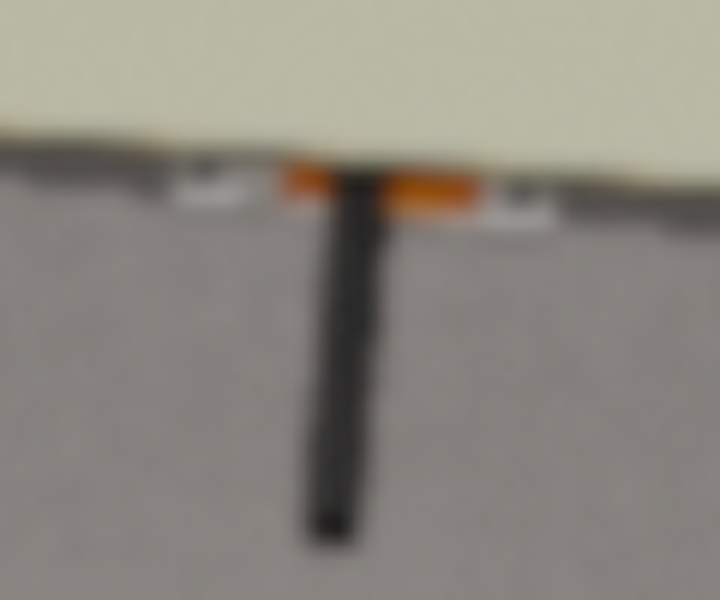

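The base's front edge is 6–10 mm inside the board edge at both corners. It is centred within 2 mm and square within about 0.5°, and the red model hasn't moved. Handing in.

```bash
python3 - <<'E'
from h import *
print(arm.observe()['dq'].round(4)); print(order.sign_off())
E
```

```text
[ 0.0019  0.0046  0.001   0.0009 -0.0005 -0.0013  0.0031]
the job is handed in; nothing more can be done
None
```

The blue-wheel model is under the cream shelf with its whole white base beneath the board and only the handle sticking out. I gripped the handle, slid the model across the bench until it lined up with the shelf, and pushed it straight in. Then I released it, moved the arm clear and handed the job in at about 12.5 s of the 48 s allowed.

**Last checks, from the top camera after release:**
- **Depth:** the base's front edge is about 6–10 mm inside the board's front edge. The edge measured directly gives 10 mm, while the handle's end and the board edge re-measured in that picture suggest about 6. The thin slivers of base that camera shows below the board come from its slanted view.
- **Position:** the base is within about 2 mm of midway between the legs and within about 0.5° of square.
- **Contact:** wrist force readings stayed below about 3 N while sliding and pushing, with no sign of touching the shelf.
- **Red model:** its wheel is in the same place in the pictures before and after, to within a small fraction of a pixel.

**Checks that disagreed:** the first wrist-camera measurement was about 10 mm off because the arm was still settling. Repeated at rest, it agreed with the top view. In the last close-up before pushing in, one short side edge read about 3° off the base's yaw. I discounted it because the long edge and the gripper's angle agreed.

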